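# Refit and hold in the burner knob

## Task

On the crêpe stall, first push the grey burner control box square into the corner of the two wooden battens, snug against both. Then pick up the loose black knob, turn it so that the flat in its bore matches the flat of the D-shaped shaft on the box, fit it fully onto the shaft, press it all the way in against the spring and finish while still holding it pressed in with the gripper. The box must stay snug in its corner, and the other things on the table must be left where they are.

Things in the scene. Friction and masses are not known exactly. Their poses are not given: they have to be found in the camera images.
- fence: Two pale wooden battens fixed to the table, 26 mm wide, 30 mm high, in a right-angled L. Origin: the inner corner, at table level. The far batten's inner face is the plane x = 0 and runs 160 mm from the corner towards -y; the left batten's inner face is the plane y = 0 and runs 160 mm towards -x. The box belongs on the -x, -y side.
- control_box: Grey loose box, steel top, 130 (x) by 110 (y) by 50 mm high, 0.7 to 1.1 kg. Origin: centre of its underside. Home, its +x face is against the far batten and its +y face against the left one: origin at (-65, -55) mm in the fence frame, axes parallel. The shaft stands on its top, 20 mm towards -x from the centre, 20 mm proud (70 mm above the table).
- shaft_tip (a point): Centre of the top of the upright steel D-shaft (on its round axis); axes as the box's. 12 mm diameter, one flat 2.8 mm from the axis, facing this +x, towards the five black vent slots in the box's top; top 2 mm bevelled. It does not turn. It gives way downwards 5 mm against a spring (about 2 N to start, 11 N at the stop).
- shaft (a joint): How far the shaft is pressed in: 0 m out, 0.005 m all the way in; springs back.
- knob: Loose black cooker knob, about 60 g, 40 mm high, standing bore down. Origin: centre of its underside, on the bore axis; z up. Skirt 44 mm wide, 14 mm high. D-bore open below, 14 mm deep, bevelled mouth, 0.7 mm wider all round than the shaft; its flat is on the +x (nose) side, so the knob's x must point as the shaft's x. Fully on, its underside is 14 mm below the shaft's tip.
- knob_grip (a point): Middle of the knob's grip bar, 28 mm above the knob's underside, on its axis; axes as the knob's. The bar is 22 mm wide (y), 42 mm long (x), from 14 to 40 mm above the underside, with a pointed nose at its +x end reaching 31 mm from the axis and a thin white line on top towards the nose.
- jar: Bystander: amber jar, 68 mm wide, 85 mm high; origin at the underside.
- spatula: Bystander: wooden spatula lying flat, 260 mm long; origin near the middle of its length.
- bowl: Bystander: steel bowl, 150 mm wide, 60 mm high; origin at the underside.
- mug: Bystander: white mug, 80 mm wide, 85 mm high, with a handle; origin at the underside.
- shaker: Bystander: steel salt shaker, 38 mm wide, 65 mm high; origin at the underside.
Not all that is in view belongs to the job. Leave any yellow look-alike of the control_box alone.

How it is judged:
On the way, in this order (a step that is already met when the one before it is completed fails the run):
1. the control box is square and snug in the corner of the battens (x of control_box in the frame of fence between -0.0685 and -0.062 m and y of control_box in the frame of fence between -0.0585 and -0.052 m and angle between the x axis of control_box and the x axis of fence, either way round below 0.035 rad and height (world z) of control_box below 0.006 m), for 0.2 s.
2. the knob is fully on the D-shaft (z of knob in the frame of shaft_tip below -0.0118 m and horizontal distance between knob and shaft_tip below 0.0025 m and angle between knob's own z axis and vertical below 0.09 rad), for 0.2 s.
At the end, for the whole second after the job is handed in: Box within 3.5 mm of both battens, square within 2 degrees, flat on the table; knob on the D-shaft within 2 mm of full depth, 2.5 mm of the axis and 5 degrees of upright; fingers still on the knob (over 2 N), shaft held in more than 3.5 of its 5 mm (all of step 1 and all of step 2 and value of joint shaft above 0.0035 m and contact force between the fingers and knob above 2 N); the arm keeps its last pose, push and grip.
It fails at once if another thing on the table is moved by more than 30 mm (distance of any of jar, spatula, bowl, mug, shaker from where it was at the start of the episode above 0.03 m).
It also fails if it takes over 67 s, if anything falls off the work surface, if the arm or the gripper's body presses on something with over 40 N, if the wrist force passes 120 N, or if a joint passes its speed limit or range.

## Robot

A 6-joint arm with a two-finger parallel gripper is mounted at the origin on the work surface. World frame = base frame: x ahead of the robot, y to its left, z up, the work surface at z = 0. Lengths are in m, angles in rad, forces in N, time in s.
With the tool pointing down it reaches from about 0.275 to 0.85 m from the base axis. Payload 5.2 kg.
Tool frame: the origin (TCP) lies midway between the tips of the shut fingers; the grasp point (between the pads) lies 19 mm behind it; z points along the fingers, x is the direction in which the jaws open and shut, and the axes are right-handed (so a half turn about z gives the same grasp; the last joint's range is limited). The gripper opens to 85 mm and grips with 20 to 120 N. Pads are 22 mm wide; open, the fingers measure 114 mm over their backs; the gripper's body (76 mm by 85 mm) begins 54 mm behind the grasp point. The pads swing forward as they close: fully open they stand 13 mm farther back than shut.
Start: joints at [1.12, 0.259, 1.535, -0, 1.348, -0.203], TCP at [0.135, 0.533, 0.231] pointing down, gripper open.
Joint ranges: [-3.14, 3.14], [-0.91, 2.08], [0.19, 2.58], [-1.22, 4.36], [0.22, 2.71], [-3.12, 3.12]. Speed limits (rad/s): [2.57, 2.57, 3.14, 3.14, 3.14, 3.14].

## Interface

Orientations are given as a 3x3 rotation matrix whose columns are the frame's x, y, z axes.
In Python, from cell import arm gives the robot as it stands.
- The arm moves only by the shell command python3 -m handwheel 'ROWS' [OPENING] [FORCE]. ROWS is JSON, a list of rows, each an object with "dp": the shift along the world's x, y, z in mm, a list of three; "twist": the turn, a rotation vector about the world's x, y, z in rad, a list of three. In form: [{"dp": [tx, ty, tz], "twist": [rx, ry, rz]}, ...]. A call has 1 to 8 rows; each row is the pose to reach, as a shift and turn from the pose measured when the call began; what a row does not reach only later rows make up. A row lasts 1/10 s, in which the tool goes at most 50 mm and 8.59 degrees, less where a joint would pass 70% of its speed; a pose out of reach is approached as far as the arm can. A call with a gripper value outside its range is refused whole. OPENING is the opening, from 0 (shut) to 1 (fully open), set as the call begins (- or left out, the last holds). The fingers move at their own pace and stop on an object; FORCE is the grip in N (left out, the last holds). Time passes only in rows, so rows that repeat a pose let the fingers close. It gives the time, the measured TCP pose, the force and the opening at its end, in the units of the state.
- arm.read_state(): the state, without advancing time (a new reading comes with each control period).
- arm.camera(name): name is "scene" or "top"; returns the picture (400x640x3 uint8, blue, green, red); there is no depth.
- arm.camera_info(name): a dict with "K" (3x3 intrinsics, pixels), "k1" (the pictures are not rectified: a ray, as slopes to the right and down, at radius r is drawn at 1 + k1 r^2 times it, then the intrinsics apply), "rvec" (rotation vector, rad) and "tvec" (3), from world to camera coordinates, as OpenCV has them. Camera axes: x right, y down, z forward; pixel columns grow to the right and rows downward; lengths in m; the calibration is good to about 2 mm. A picture is of the moment at which its call begins. camera_info takes no time and is no camera call.
- arm.close_job(): hands the job in, once; it reports no verdict.
The state is a dict: "t": time; "qpos": joint angles; "joint_velocities": joint speeds; "joint_torque": joint torques, N m; "ee_pos": TCP position; "orientation": TCP orientation; "force": force on the tool from outside, world axes, zero at the start; "ft_torque": the same for the moment, N m; "finger_gap": finger opening in m.
Only numpy, scipy, OpenCV 4.12 (cv2) and the standard library are available. Lean on these libraries where they do the work, as an engineer would, in place of code of your own. Each camera call takes 0.05 s, during which the arm holds its last target. There are 200 camera calls.

## Working session

There is one attempt and no reset: what is moved stays moved. The work goes in short steps, Python scripts to look and compute and a shell command to move; the robot and the scene stay as the last step left them, time stands still between calls to the robot, and variables do not carry over. Pictures are saved under pics/ and viewed, on a budget of 10 in all, crops included, one or two more only if the job needs it, and the job is handed in when it is done.

```bash
mkdir -p pics; ls
python3 - <<'E'
from cell import arm
import cv2
for n in("scene","top"):
    cv2.imwrite(f"pics/{n}0.png",arm.camera(n)); print(n,arm.camera_info(n))
s=arm.read_state(); print(s)
E
```

```text
pics
scene {'K': array([[392.50314084,   0.        , 322.50832349],
       [  0.        , 392.50314084, 202.19469798],
       [  0.        ,   0.        ,   1.        ]]), 'k1': 0.014075629219479052, 'rvec': array([ 2.36216063,  0.5802719 , -0.24011339]), 'tvec': array([-0.45436993, -0.1242971 ,  1.24236241])}
top {'K': array([[370.3370786 ,   0.        , 321.20803307],
       [  0.        , 370.3370786 , 198.4411128 ],
       [  0.        ,   0.        ,   1.        ]]), 'k1': 0.0028470884050568832, 'rvec': array([ 2.09289537, -2.14463155,  0.18744729]), 'tvec': array([0.01527963, 0.51371601, 1.17714197])}
{'t': 0.1, 'qpos': array([ 1.12021112e+00,  2.59278539e-01,  1.53600669e+00,  7.69106181e-06,
        1.34801370e+00, -2.02813308e-01]), 'joint_velocities': array([ 0.00062909, -0.00326338, -0.00308516,  0.00017078,  0.0003425 ,
       -0.00024349]), 'joint_torque': array([ 9.93316426e-04, -4.46958303e+01, -2.91250384e+01, -3.44882656e-04,
        6.03214663e-03, -6.06080349e-06]), 'ee_pos': array([0.13464665, 0.53275452, 0.23054004]), 'orientation': array([[ 2.45245544e-01,  9.69460706e-01, -7.49824591e-04],
       [ 9.69459558e-01, -2.45246439e-01, -1.53271422e-03],
       [-1.66979802e-03, -3.51033284e-04, -9.99998544e-01]]), 'force': array([-0.07286098,  0.01668066, -0.48148503]), 'ft_torque': array([ 0.05560681,  0.00535674, -0.00402749]), 'finger_gap': 0.08533541031452264}
```

View pics/scene0.png

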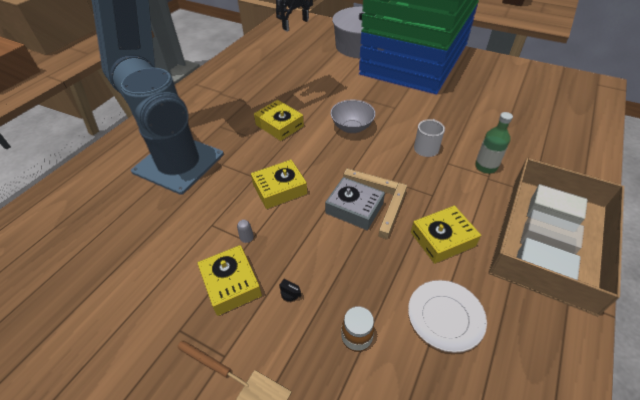

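View pics/top0.png

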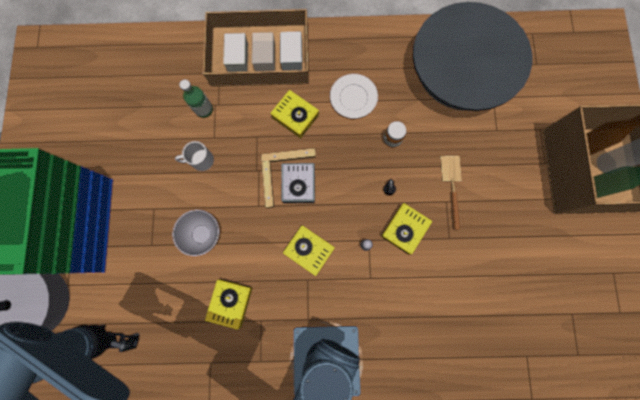

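The pictures show:
- **Top view:** the box is at about (298,182) and the fence corner at about (265,156), with the battens running right and down. The knob is at (391,187), nose up.
- **Nearby objects:** the shaker is at (367,244), yellow decoys are at (408,229) and (309,250), and the bowl is at (196,232).

Next I'll zoom in and measure.

```bash
cat > h.py <<'E'
import cv2, numpy as np
from cell import arm
def cast(n,uv,z):
    c=arm.camera_info(n); R=cv2.Rodrigues(c["rvec"])[0]; t=c["tvec"]
    p=cv2.undistortPoints(np.float64(uv).reshape(-1,1,2),c["K"],np.array([c["k1"],0,0,0])).reshape(-1,2)
    d=np.c_[p,np.ones(len(p))]@R; o=-R.T@t
    return o+d*((z-o[2])/d[:,2])[:,None]
def proj(n,P):
    c=arm.camera_info(n)
    return cv2.projectPoints(np.float64(P).reshape(-1,1,3),c["rvec"],c["tvec"],c["K"],np.array([c["k1"],0,0,0]))[0].reshape(-1,2)
def crop(im,x,y,w,h,f): return cv2.resize(im[y:y+h,x:x+w],None,fx=f,fy=f,interpolation=cv2.INTER_CUBIC)
E
python3 - <<'E'
from h import *
t=cv2.imread("pics/top0.png"); s=cv2.imread("pics/scene0.png")
a=crop(t,255,145,65,65,6); b=crop(t,370,165,40,40,390/40)
c=crop(s,320,165,95,75,390/95); d=crop(s,270,270,40,32,390/40)
H=np.zeros((390+312,780,3),np.uint8)
H=np.vstack([np.hstack([a,b]),np.hstack([c[:308,:390],d[:308,:390]])])[:,:780]
H=cv2.resize(H,None,fx=.85,fy=.85); print(H.shape)
cv2.imwrite("pics/m1.png",H)
print(cast("top",[[391,187],[298,187]],0.03))
hsv=cv2.cvtColor(t,cv2.COLOR_BGR2HSV)
print([ (hsv[y,x].tolist()) for x,y in [(285,155),(266,185),(298,170),(290,198),(330,160),(391,187)]])
E
```

```text
(593, 663, 3)
[[ 0.55056632 -0.23315131  0.03      ]
 [ 0.55872464  0.08040538  0.03      ]]
[[19, 103, 204], [21, 94, 208], [126, 17, 147], [133, 13, 180], [13, 130, 131], [135, 16, 64]]
```

View pics/m1.png

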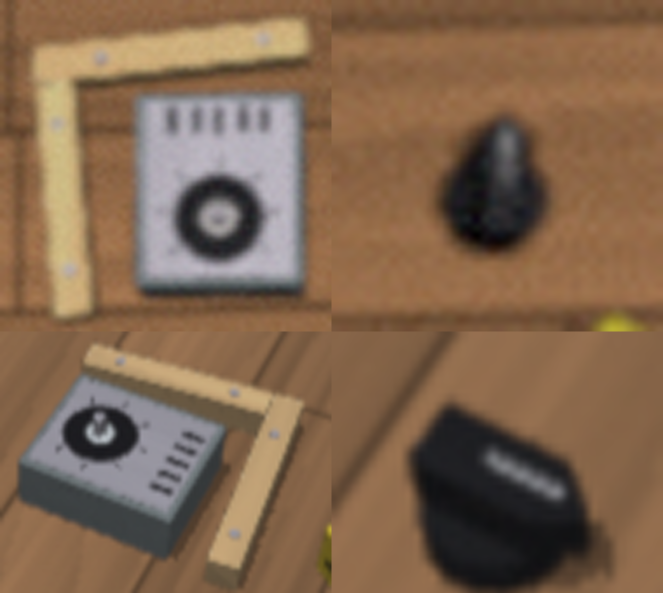

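The zoom shows the box close to parallel with the world axes, and the fence turned a few degrees from it. The knob's nose points about +x with a slight -y lean. Now the numbers.

```bash
cat > meas.py <<'E'
from h import *
def rect(n,m,z,roi):
    x,y,w,h=roi; k=np.zeros_like(m); k[y:y+h,x:x+w]=m[y:y+h,x:x+w]
    c=max(cv2.findContours(k,cv2.RETR_EXTERNAL,cv2.CHAIN_APPROX_NONE)[0],key=cv2.contourArea)
    P=cast(n,c.reshape(-1,2),z)[:,:2]
    r=cv2.minAreaRect((P*1000).astype(np.float32)); return r,cv2.boxPoints(r),c
def fence(t):
    hs=cv2.cvtColor(t,cv2.COLOR_BGR2HSV); f=cv2.inRange(hs,(14,50,175),(28,140,255))
    return f
def boxm(t):
    hs=cv2.cvtColor(t,cv2.COLOR_BGR2HSV); return cv2.inRange(hs,(0,0,85),(180,50,255))
E
python3 - <<'E'
from meas import *
t=cv2.imread("pics/top0.png"); s=cv2.imread("pics/scene0.png")
f=fence(t)
for nm,roi in(("far",(275,145,45,20)),("left",(258,168,20,45))):
    r,b,_=rect("top",f,.03,roi); print(nm,r,b.round(1).tolist())
# full
r,b,c=rect("top",f,.03,(255,145,65,65)); h=cv2.approxPolyDP(c,3,True).reshape(-1,2)
print("L poly",h.tolist(),(cast("top",h,.03)*1000).round(1).tolist())
r,b,_=rect("top",boxm(t),.05,(277,158,42,50)); print("box",r,b.round(1).tolist())
print("tip top",cast("top",[[255+219/5.1,145+214/5.1]],.07)*1000)
k=.85*390/95
print("tip scene",cast("scene",[[320+100/k,165+(418-331)/k]],.07)*1000)
hs=cv2.cvtColor(t,cv2.COLOR_BGR2HSV)
m=cv2.inRange(hs,(0,0,0),(180,255,75))
r,b,c=rect("top",m,.0,(375,170,35,30)); print("knob",cv2.contourArea(c),c.reshape(-1,2).min(0),c.reshape(-1,2).max(0))
print("knob z0 ",(cast("top",[[370+493/8.29-331/8.29,165+205/8.29]],.014)*1000), "nose/line", cast("top",[[370+(505-331)/8.29,165+118/8.29],[370+(510-331)/8.29,165+150/8.29]],.04)*1000)
print("line scene",cast("scene",[[288.8,285.2],[298.2,289.4]],.04)*1000)
print("jar,shaker",cast("top",[[396,128],[368,244]],.06))
E
```

```text
far ((676.4166259765625, 91.26179504394531), (23.380081176757812, 136.4903106689453), 5.046713352203369) [[658.7999877929688, 158.1999969482422], [670.7999877929688, 22.299999237060547], [694.0999755859375, 24.299999237060547], [682.0999755859375, 160.3000030517578]]
left ((562.596923828125, 186.18865966796875), (133.15823364257812, 23.909664154052734), 4.77554178237915) [[495.29998779296875, 192.60000610351562], [497.20001220703125, 168.6999969482422], [629.9000244140625, 179.8000030517578], [627.9000244140625, 203.60000610351562]]
L poly [[313, 149], [262, 155], [266, 206], [271, 205], [268, 160], [312, 155]] [[691.4, 27.1, 30.0], [674.7, 203.0, 30.0], [496.3, 188.5, 30.0], [499.3, 171.7, 30.0], [656.2, 182.3, 30.0], [670.0, 31.0, 30.0]]
box ((573.6985473632812, 80.91412353515625), (111.08647155761719, 127.28453063964844), 88.87428283691406) [[509.0, 26.600000381469727], [636.2000122070312, 24.100000381469727], [638.4000244140625, 135.1999969482422], [511.20001220703125, 137.6999969482422]]
tip top [[549.94853026  77.73674588  70.        ]]
tip scene [[553.98239838  77.96182999  70.        ]]
knob 99.5 [383 180] [395 194]
knob z0  [[ 544.64273799 -230.60194255   14.        ]] nose/line [[ 575.04787071 -232.81273818   40.        ]
 [ 561.72632624 -234.0555539    40.        ]]
line scene [[ 549.41183643 -230.27560411   40.        ]
 [ 574.04907156 -229.60978774   40.        ]]
jar,shaker [[ 0.74802268 -0.25635639  0.06      ]
 [ 0.35971271 -0.14344456  0.06      ]]
```

Measurements:

| Item | Value |
|---|---|
| Fence corner | ≈ (656,181) mm |
| Fence yaw | ≈ +4.9° |
| Box centre | ≈ (574,80) mm |
| Box yaw | ≈ -1° |
| Box top size | 127×111 mm, against 130×110 nominal |
| Shaft tip | (552,78) mm in both views |
| Knob | ≈ (545,-231) mm |

The box has to move about (+22,+40) mm and turn +6°. I'll push it with the two part-open fingers as a two-point pusher, first towards the left batten.

```bash
python3 -m handwheel '[{"dp":[224,-274,0],"twist":[0,0,-0.6]},{"dp":[224,-274,0],"twist":[0,0,-0.6]},{"dp":[447,-547,0],"twist":[0,0,-1.237]},{"dp":[447,-547,0],"twist":[0,0,-1.237]},{"dp":[447,-547,0],"twist":[0,0,-1.237]},{"dp":[447,-547,0],"twist":[0,0,-1.237]},{"dp":[447,-547,0],"twist":[0,0,-1.237]},{"dp":[447,-547,0],"twist":[0,0,-1.237]}]' 0.7 40; python3 -c "
from h import *
s=arm.read_state();print(s['finger_gap'],s['qpos'])"
```

```text
t: 0.9
ee_pos: [0.3884, 0.2215, 0.2307]
orientation: [[0.993, 0.117, -0.002], [0.117, -0.993, 0.0], [-0.002, -0.0, -1.0]]
force: [1.4, 0.5, 0.4]
finger_gap: 0.0599
0.059870151455684716 [2.67231551e-01 7.21043616e-02 1.76404841e+00 7.56579277e-04
 1.30702323e+00 1.50171055e-01]
```

```bash
python3 -m handwheel '[{"dp":[194,-236,0],"twist":[0,0,-0.032]},{"dp":[194,-236,0],"twist":[0,0,-0.032]},{"dp":[194,-236,0],"twist":[0,0,-0.032]},{"dp":[194,-236,0],"twist":[0,0,-0.032]},{"dp":[194,-236,0],"twist":[0,0,-0.032]},{"dp":[194,-236,0],"twist":[0,0,-0.032]},{"dp":[194,-236,0],"twist":[0,0,-0.032]},{"dp":[194,-236,-50],"twist":[0,0,-0.032]}]'
python3 -m handwheel '[{"dp":[0,0,-50],"twist":[0,0,0]},{"dp":[0,0,-100],"twist":[0,0,0]},{"dp":[0,0,-150],"twist":[0,0,0]},{"dp":[0,0,-150],"twist":[0,0,0]},{"dp":[0,0,-150],"twist":[0,0,0]}]'
```

```text
t: 1.7
ee_pos: [0.588, -0.0174, 0.1858]
orientation: [[0.997, 0.082, 0.012], [0.082, -0.997, -0.003], [0.011, 0.004, -1.0]]
force: [1.4, -0.7, -1.6]
finger_gap: 0.0601
t: 2.2
ee_pos: [0.5874, -0.0169, 0.0358]
orientation: [[0.997, 0.082, 0.009], [0.082, -0.997, -0.002], [0.009, 0.003, -1.0]]
force: [0.9, 0.0, 0.1]
finger_gap: 0.0597
```

```bash
python3 -m handwheel '[{"dp":[0,0,-20],"twist":[0,0.009,0.003]},{"dp":[0,0,-20],"twist":[0,0.009,0.003]},{"dp":[-1,12,-20],"twist":[0,0.009,0.003]},{"dp":[-2,22,-20],"twist":[0,0.009,0.003]},{"dp":[-3,32,-20],"twist":[0,0.009,0.003]},{"dp":[-4,42,-20],"twist":[0,0.009,0.003]},{"dp":[-4,50,-20],"twist":[0,0.009,0.003]},{"dp":[-5,56,-20],"twist":[0,0.009,0.003]}]'
python3 - <<'E'
from meas import *
t=arm.camera("top"); cv2.imwrite("pics/top1.png",t)
cv2.imwrite("pics/m2.png",np.hstack([crop(t,250,140,80,80,5),crop(arm.camera("scene"),315,150,95,95,400/95)]))
E
```

```text
t: 3.0
ee_pos: [0.5841, 0.0389, 0.0176]
orientation: [[0.996, 0.087, 0.004], [0.087, -0.996, -0.004], [0.004, 0.005, -1.0]]
force: [1.2, -6.5, 4.4]
finger_gap: 0.0598
```

View pics/m2.png

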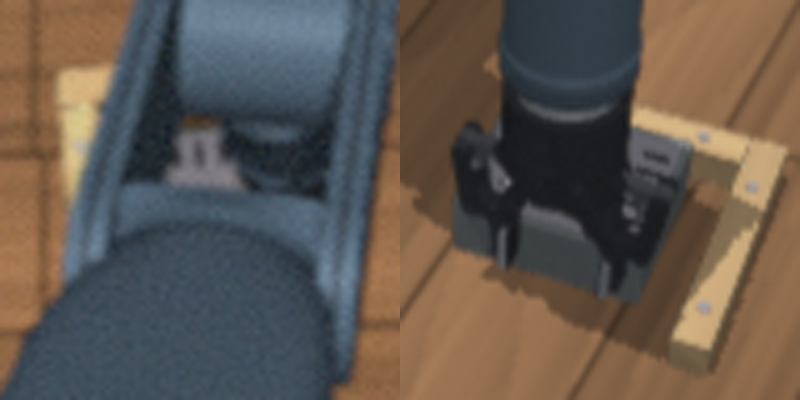

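The box is moving square ahead of both fingers (-6.5 N). I'll carry on to the left batten in small steps.

```bash
python3 -m handwheel '[{"dp":[0,5,0],"twist":[0,0,0]},{"dp":[-1,9,0],"twist":[0,0,0]},{"dp":[-1,11,0],"twist":[0,0,0]}]'; python3 -m handwheel '[{"dp":[0,2,0],"twist":[0,0,0]},{"dp":[0,2,0],"twist":[0,0,0]}]';python3 -m handwheel '[{"dp":[0,2,0],"twist":[0,0,0]},{"dp":[0,2,0],"twist":[0,0,0]}]'
```

```text
t: 3.4
ee_pos: [0.5824, 0.0509, 0.0174]
orientation: [[0.996, 0.087, 0.003], [0.087, -0.996, -0.003], [0.003, 0.004, -1.0]]
force: [-0.0, -5.1, 3.0]
finger_gap: 0.0596
t: 3.6
ee_pos: [0.5823, 0.0521, 0.0174]
orientation: [[0.996, 0.088, 0.003], [0.088, -0.996, -0.005], [0.003, 0.005, -1.0]]
force: [-1.0, -7.4, 1.5]
finger_gap: 0.0599
t: 3.8
ee_pos: [0.5823, 0.052, 0.0175]
orientation: [[0.996, 0.088, 0.003], [0.088, -0.996, -0.008], [0.002, 0.008, -1.0]]
force: [-0.6, -12.7, 0.3]
finger_gap: 0.0598
```

Contact at y=0.052, where the target was -121 mm and I read -122 in the fence frame. I'll retreat, rise and go round to the -x face.

```bash
python3 -m handwheel '[{"dp":[0,2,0],"twist":[0,0,0]},{"dp":[0,2,0],"twist":[0,0,0]},{"dp":[2,-25,0],"twist":[0,0,0]},{"dp":[2,-25,0],"twist":[0,0,0]},{"dp":[2,-25,50],"twist":[0,0,0]},{"dp":[2,-25,100],"twist":[0,0,0]},{"dp":[2,-25,120],"twist":[0,0,0]}]'; python3 -m handwheel '[{"dp":[-50,37,0],"twist":[0,0,0.75]},{"dp":[-103,82,0],"twist":[0,0,1.571]},{"dp":[-103,82,0],"twist":[0,0,1.571]},{"dp":[-103,82,0],"twist":[0,0,1.571]},{"dp":[-103,82,0],"twist":[0,0,1.571]},{"dp":[-103,82,0],"twist":[0,0,1.571]},{"dp":[-103,82,0],"twist":[0,0,1.571]},{"dp":[-103,82,0],"twist":[0,0,1.571]}]'; python3 -m handwheel '[{"dp":[0,0,0],"twist":[0,0,0.5]},{"dp":[0,0,0],"twist":[0,0,0]}]'
```

```text
t: 4.5
ee_pos: [0.5861, 0.028, 0.142]
orientation: [[0.996, 0.088, 0.009], [0.088, -0.996, -0.008], [0.008, 0.008, -1.0]]
force: [0.8, 0.5, 0.3]
finger_gap: 0.0594
t: 5.3
ee_pos: [0.4822, 0.1113, 0.1418]
orientation: [[0.273, 0.962, 0.008], [0.962, -0.273, 0.006], [0.008, 0.006, -1.0]]
force: [0.2, 0.5, 0.2]
finger_gap: 0.0598
t: 5.5
ee_pos: [0.4811, 0.1125, 0.1414]
orientation: [[0.264, 0.964, 0.006], [0.964, -0.264, 0.007], [0.009, 0.004, -1.0]]
force: [1.0, 0.4, -0.5]
finger_gap: 0.0597
```

```bash
python3 -m handwheel '[{"dp":[0,-3,0],"twist":[-0.007,0.006,0.14]},{"dp":[0,-3,-40],"twist":[-0.007,0.006,0.28]},{"dp":[0,-3,-80],"twist":[-0.007,0.006,0.353]},{"dp":[0,-3,-124],"twist":[-0.007,0.006,0.353]},{"dp":[0,-3,-124],"twist":[-0.007,0.006,0.353]},{"dp":[0,-3,-124],"twist":[-0.007,0.006,0.353]}]'
python3 - <<'E'
from meas import *
t=arm.camera("top"); 
cv2.imwrite("pics/m3.png",np.hstack([crop(t,250,140,80,80,5),crop(arm.camera("scene"),315,150,95,95,400/95)]))
E
```

```text
t: 6.1
ee_pos: [0.4802, 0.1101, 0.0174]
orientation: [[-0.085, 0.996, -0.004], [0.996, 0.085, 0.001], [0.002, -0.004, -1.0]]
force: [0.3, -0.1, 0.4]
finger_gap: 0.0599
```

View pics/m3.png

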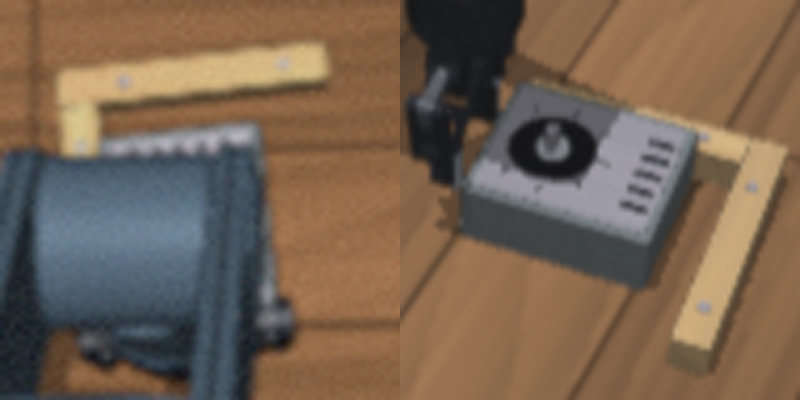

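The box is flush along the left batten and the fingers stand behind its -x face. Now pushing along the fence's x.

```bash
python3 -m handwheel '[{"dp":[10,1,0],"twist":[0,0,0]},{"dp":[18,1.5,0],"twist":[0,0,0]},{"dp":[25,2,0],"twist":[0,0,0]},{"dp":[31,2.5,0],"twist":[0,0,0]},{"dp":[35,3,0],"twist":[0,0,0]}]'; for i in 1 2; do python3 -m handwheel '[{"dp":[2,0.2,0],"twist":[0,0,0]},{"dp":[2,0.2,0],"twist":[0,0,0]}]';done;python3 -m handwheel '[{"dp":[2,0.2,0],"twist":[0,0,0]},{"dp":[2,0.2,0],"twist":[0,0,0]}]'
```

```text
t: 6.7
ee_pos: [0.5177, 0.113, 0.0206]
orientation: [[-0.086, 0.996, 0.001], [0.996, 0.086, 0.001], [0.001, 0.001, -1.0]]
force: [-8.3, -1.9, 5.4]
finger_gap: 0.0597
t: 6.9
ee_pos: [0.5194, 0.113, 0.0212]
orientation: [[-0.086, 0.996, -0.0], [0.996, 0.086, 0.001], [0.001, -0.0, -1.0]]
force: [-4.5, -0.4, 0.5]
finger_gap: 0.0597
t: 7.1
ee_pos: [0.5194, 0.113, 0.0213]
orientation: [[-0.086, 0.996, -0.005], [0.996, 0.086, 0.0], [0.001, -0.005, -1.0]]
force: [-7.8, -2.2, 0.5]
finger_gap: 0.0599
t: 7.3
ee_pos: [0.5193, 0.113, 0.0213]
orientation: [[-0.086, 0.996, -0.01], [0.996, 0.086, -0.0], [0.001, -0.01, -1.0]]
force: [-9.3, -2.2, 0.7]
finger_gap: 0.0597
```

It stopped dead at fence x -141.5 (expected -141) with the force rising. I'll retreat and swing the arm clear to look at both the box and the knob.

```bash
python3 -m handwheel '[{"dp":[2,0.2,0],"twist":[0,0.005,0]},{"dp":[2,0.2,0],"twist":[0,0,0]},{"dp":[-25,-2,0],"twist":[0,0,0]},{"dp":[-25,-2,50],"twist":[0,0,0]},{"dp":[-25,-2,100],"twist":[0,0,0]},{"dp":[-25,-2,150],"twist":[0,0,0]},{"dp":[-25,-2,180],"twist":[0,0,0]}]'; python3 -m handwheel '[{"dp":[-290,-530,0],"twist":[0,0,0]},{"dp":[-290,-530,0],"twist":[0,0,0]},{"dp":[-290,-530,0],"twist":[0,0,0]},{"dp":[-290,-530,0],"twist":[0,0,0]},{"dp":[-290,-530,0],"twist":[0,0,0]},{"dp":[-290,-530,0],"twist":[0,0,0]},{"dp":[-290,-530,0],"twist":[0,0,0]},{"dp":[-290,-530,0],"twist":[0,0,0]}]';  python3 -m handwheel '[{"dp":[-95,-175,0],"twist":[0,0,0]},{"dp":[-95,-175,0],"twist":[0,0,0]},{"dp":[-95,-175,0],"twist":[0,0,0]},{"dp":[-95,-175,0],"twist":[0,0,0]},{"dp":[-95,-175,0],"twist":[0,0,0]}]' 1
python3 - <<'E'
from meas import *
t=np.mean([arm.camera("top") for _ in range(5)],0).astype(np.uint8); s=np.mean([arm.camera("scene") for _ in range(5)],0).astype(np.uint8)
cv2.imwrite("pics/t2.png",t); cv2.imwrite("pics/s2.png",s)
a=crop(t,255,145,65,65,6); b=crop(t,375,170,30,30,13); c=crop(s,320,165,95,75,390/95); d=crop(s,275,275,30,24,13)
cv2.imwrite("pics/m4.png",cv2.resize(np.vstack([np.hstack([a,b]),np.hstack([c[:305],d[:305]])]),None,fx=.85,fy=.85))
f=fence(t)
for nm,roi in(("far",(275,145,45,20)),("left",(258,168,20,45))):
    r,_,_=rect("top",f,.03,roi); print(nm,r)
r,b,_=rect("top",boxm(t),.05,(272,158,42,50)); print("box",r,b.round(1).tolist())
E
```

```text
t: 8.0
ee_pos: [0.4973, 0.1111, 0.2073]
orientation: [[-0.086, 0.996, -0.0], [0.996, 0.086, 0.0], [0.0, -0.0, -1.0]]
force: [0.2, 0.2, -0.0]
finger_gap: 0.0595
t: 8.8
ee_pos: [0.3036, -0.2436, 0.2073]
orientation: [[-0.086, 0.996, 0.003], [0.996, 0.086, -0.005], [-0.005, 0.003, -1.0]]
force: [1.5, -0.7, 0.2]
finger_gap: 0.0599
t: 9.3
ee_pos: [0.206, -0.4255, 0.2091]
orientation: [[-0.08, 0.997, 0.004], [0.997, 0.08, -0.012], [-0.012, 0.003, -1.0]]
force: [1.1, 0.2, 0.6]
finger_gap: 0.0853
far ((676.4746704101562, 90.63478088378906), (24.17160987854004, 135.23060607910156), 5.04496431350708)
left ((562.5010986328125, 185.74444580078125), (133.66165161132812, 26.10368537902832), 5.684051990509033)
box ((591.3493041992188, 112.3639907836914), (130.75624084472656, 106.47984313964844), 0.08058002591133118) [[525.9000244140625, 165.5], [526.0, 59.0], [656.7999877929688, 59.20000076293945], [656.7000122070312, 165.6999969482422]]
```

View pics/m4.png

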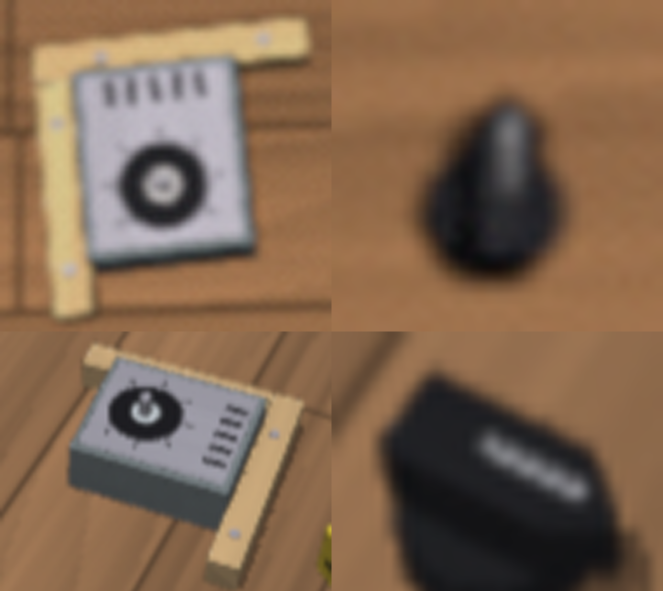

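The zoom shows the box seated in the corner, with no gap at either batten in both views. The knob is undisturbed and its white line points along about +x. Now refined numbers for the box, shaft and knob.

Run:
```python
from meas import *
t=cv2.imread("pics/t2.png"); s=cv2.imread("pics/s2.png"); T={"top":t,"scene":s}
for n in T:
    c=arm.camera_info(n); print(n,"cam",(-cv2.Rodrigues(c["rvec"])[0].T@c["tvec"]).round(3))
r,b,_=rect("top",boxm(t),.05,(269,155,42,50)); print("box",r,b.round(1).tolist())
def up(n,x,y,w,h,lo,hi):
    g=cv2.cvtColor(crop(T[n],x,y,w,h,8),cv2.COLOR_BGR2GRAY); m=cv2.inRange(g,lo,hi)
    c=max(cv2.findContours(m,cv2.RETR_EXTERNAL,cv2.CHAIN_APPROX_NONE)[0],key=cv2.contourArea)
    return (c.reshape(-1,2)+.5)/8-.5+[x,y]
# dial disc
for n,roi in(("top",(275,170,24,24)),("scene",(345,173,34,24))):
    c=up(n,*roi,0,90); P=cast(n,c,.05)[:,:2]*1000; h=cv2.convexHull(P.astype(np.float32))
    (cx,cy),rr=cv2.minEnclosingCircle(h); e=cv2.fitEllipse(h); print("dial",n,(cx,cy),rr,e)
for n,roi in(("top",(376,172,30,28)),("scene",(272,272,36,34))):
    c=up(n,*roi,0,70); 
    for z in (0,.014,.04):
        P=cast(n,c,z)[:,:2]*1000; 
        print("knob",n,z,"x",P[:,0].min().round(1),P[:,0].max().round(1),"y",P[:,1].min().round(1),P[:,1].max().round(1), "y at nose",P[P[:,0].argmax(),1].round(1))
# white line in scene
g=cv2.cvtColor(s,cv2.COLOR_BGR2GRAY); print(g[280:296,284:304])
print("line",cast("scene",[[288.8,284.8],[298.4,289.3]],.04)*1000,cast("top",[[391.3,179.5],[390.5,187.2]],.04)*1000)
k=.85*390/95
print("tip",cast("top",[[255+162/5.1,145+184/5.1]],.07)*1000,cast("scene",[[320+146/k,165+(396-331)/k]],.07)*1000)
```

```text
top cam [ 0.286 -0.007  1.252]
scene cam [ 0.842 -0.59   0.842]
box ((594.708740234375, 117.60395812988281), (130.0869598388672, 109.64873504638672), 4.561359882354736) [[525.5, 167.10000610351562], [534.2000122070312, 57.79999923706055], [663.9000244140625, 68.0999984741211], [655.2000122070312, 177.39999389648438]]
dial top (576.353515625, 117.3494873046875) 27.995664596557617 ((576.3208618164062, 117.26329040527344), (54.730316162109375, 55.20503234863281), 3.078465700149536)
dial scene (574.0951538085938, 117.80226135253906) 30.336803436279297 ((574.1537475585938, 117.95182800292969), (58.82468032836914, 60.17854690551758), 12.052364349365234)
knob top 0 x 529.2 584.9 y -253.2 -209.1 y at nose -235.3
knob top 0.014 x 526.4 581.5 y -250.5 -206.9 y at nose -232.8
knob top 0.04 x 521.4 575.3 y -245.3 -202.7 y at nose -228.0
knob scene 0 x 512.4 578.1 y -250.8 -201.6 y at nose -223.8
knob scene 0.014 x 517.8 582.4 y -256.4 -208.1 y at nose -229.9
knob scene 0.04 x 528.0 590.6 y -266.9 -220.0 y at nose -241.2
[[ 31  34  44  60  84 102 111 118 121 124 124 122 118 116 116 116 116 114
  
[... 861 characters left out ...]
 21  19  19  19  20  20  24  28  31  32  31  31  31  33  31  32  53 107
  109 108]
 [ 27  24  20  19  19  19  20  20  24  28  28  29  30  28  28  29  45  96
  101 107]
 [ 32  30  25  22  20  20  18  19  20  21  22  22  22  22  22  22  30  64
   79 104]
 [ 32  32  31  29  25  22  19  19  19  19  19  19  19  19  19  19  26  54
   73  97]
 [ 32  32  32  32  31  29  26  22  20  20  19  19  19  19  20  20  26  51
   69  80]]
line [[ 548.87513429 -229.38990498   40.        ]
 [ 574.32601927 -229.17992369   40.        ]] [[ 574.1045049  -233.79941233   40.        ]
 [ 547.76502853 -229.59457468   40.        ]]
tip [[570.66081913 114.19958042  70.        ]] [[575.85544012 115.70291395  70.        ]]
```

The dial centre is (575,117.5) and the expected home shaft is (575.6,119.0). The y residual of about 1.5–3 mm is within calibration error but close to the 3.5 mm tolerance. Time is ample, so I'll confirm the seat with a gentle nudge in y using shut fingers.

```bash
python3 -m handwheel '[{"dp":[397,456,0],"twist":[0.012,0.004,0]},{"dp":[397,456,0],"twist":[0.012,0.004,0]},{"dp":[397,456,0],"twist":[0.012,0.004,0]},{"dp":[397,456,0],"twist":[0.012,0.004,0]},{"dp":[397,456,0],"twist":[0.012,0.004,0]},{"dp":[397,456,0],"twist":[0.012,0.004,0]},{"dp":[397,456,0],"twist":[0.012,0.004,0]},{"dp":[397,456,0],"twist":[0.012,0.004,0]}]' 0;python3 -c "
from h import *
s=arm.read_state();print(s['ee_pos'],s['orientation'],(np.array([.6032,.0311,.025])-s['ee_pos'])*1000)"
```

```text
t: 10.6
ee_pos: [0.4724, -0.1146, 0.2078]
orientation: [[-0.088, 0.996, 0.0], [0.996, 0.088, 0.006], [0.006, 0.001, -1.0]]
force: [0.3, -1.2, 0.1]
finger_gap: -0.0
[ 0.47241316 -0.114629    0.20784854] [[-8.84990853e-02  9.96076196e-01  3.52920484e-04]
 [ 9.96055425e-01  8.84949372e-02  6.49891381e-03]
 [ 6.44218166e-03  9.26676289e-04 -9.99978820e-01]] [ 130.78683748  145.72900359 -182.8485361 ]
```

```bash
python3 -m handwheel '[{"dp":[131,146,0],"twist":[-0.006,0,0]},{"dp":[131,146,0],"twist":[-0.006,0,0]},{"dp":[131,146,0],"twist":[-0.006,0,0]},{"dp":[131,146,0],"twist":[-0.006,0,0]},{"dp":[131,146,-50],"twist":[-0.006,0,0]},{"dp":[131,146,-100],"twist":[-0.006,0,0]},{"dp":[131,146,-150],"twist":[-0.006,0,0]},{"dp":[131,146,-185],"twist":[-0.006,0,0]}]'
python3 -m handwheel '[{"dp":[0,5,0],"twist":[0,0,0]},{"dp":[0,9,0],"twist":[0,0,0]},{"dp":[-1,12,0],"twist":[0,0,0]},{"dp":[-1,15,0],"twist":[0,0,0]},{"dp":[-1,17,0],"twist":[0,0,0]}]'
for i in 1 2; do python3 -m handwheel '[{"dp":[0,2,0],"twist":[0,0,0]},{"dp":[0,2,0],"twist":[0,0,0]}]';done
```

```text
t: 11.4
ee_pos: [0.6014, 0.0326, 0.0195]
orientation: [[-0.09, 0.996, -0.003], [0.996, 0.09, 0.001], [0.001, -0.003, -1.0]]
force: [0.1, 0.6, -1.1]
finger_gap: 0.0
t: 11.9
ee_pos: [0.6018, 0.0499, 0.0217]
orientation: [[-0.09, 0.996, 0.0], [0.996, 0.09, 0.001], [0.001, 0.001, -1.0]]
force: [0.2, -0.5, 0.2]
finger_gap: 0.0001
t: 12.1
ee_pos: [0.602, 0.051, 0.0225]
orientation: [[-0.091, 0.996, 0.001], [0.996, 0.091, -0.001], [-0.001, 0.001, -1.0]]
force: [-1.1, -4.0, 2.0]
finger_gap: -0.0
t: 12.3
ee_pos: [0.6019, 0.0511, 0.0228]
orientation: [[-0.091, 0.996, 0.001], [0.996, 0.091, -0.004], [-0.004, 0.001, -1.0]]
force: [-1.0, -8.3, -2.3]
finger_gap: 0.0001
```

It touched at y=0.051 and stopped at once, which matches the finger half-width, so the box is snug. I'll retreat and take the white-line direction from the saved pictures to set the grasp yaw.

```bash
python3 -m handwheel '[{"dp":[0,3,0],"twist":[0,0,0]},{"dp":[0,3,0],"twist":[0,0,0]},{"dp":[0,-25,0],"twist":[0,0,0]},{"dp":[0,-25,20],"twist":[0,0,0]},{"dp":[0,-70,70],"twist":[0,0,0]},{"dp":[0,-110,110],"twist":[0,0,0]},{"dp":[-25,-160,110],"twist":[0,0,-0.06]},{"dp":[-40,-200,110],"twist":[0,0,-0.07]}]' 1
python3 - <<'E'
from meas import *
T={"top":cv2.imread("pics/t2.png"),"scene":cv2.imread("pics/s2.png")}
for n,(x,y,w,h),poly in(("scene",(286,282,13,9),[(287,283),(290,283),(298,288),(298,291),(295,291),(287,287)]),("top",(384,176,14,16),[(387,177),(395,177),(395,190),(387,190)])):
    g=cv2.cvtColor(T[n],cv2.COLOR_BGR2GRAY).astype(float); m=np.zeros(g.shape,np.uint8); cv2.fillPoly(m,[np.int32(poly)],1)
    v,u=np.nonzero(m); wt=np.clip(g[v,u]-(45 if n=="scene" else 40),0,None)
    if n=="top": print(g[176:194,383:399].astype(int))
    P=cast(n,np.c_[u,v],.04)[:,:2]*1000
    c=np.average(P,0,wt); C=np.cov(P.T,aweights=wt); e=np.linalg.eigh(C); d=e[1][:,1]; d*=np.sign(d[0])
    q=(P[wt>40]-c)@d; print(n,c,np.degrees(np.arctan2(d[1],d[0])),q.min(),q.max())
s=arm.read_state(); print(s["ee_pos"],s["orientation"])
E
```

```text
t: 13.1
ee_pos: [0.5688, -0.136, 0.1348]
orientation: [[-0.021, 1.0, 0.007], [1.0, 0.021, -0.006], [-0.006, 0.007, -1.0]]
force: [0.8, -0.8, -0.3]
finger_gap: 0.0854
scene [ 559.94238707 -229.82253835] -1.880885952237647 -10.39086948234038 11.1596649506446
[[122 122 122 122 122 122 123 124 125 124 126 126 123 125 126 125]
 [123 122 124 124 124 124 122 117 121 123 124 124 125 122 121 121]
 [124 122 123 121 121 120 109 100 102 114 120 123 118 115 115 115]
 [122 122 121 115 109  99  81  74  81  92 106 114 114 113 111 111]
 [115 116 109  99  83  65  60  76  89  81  84 102 110 111 110 111]
 [110 106  95  80  60  42  56  95 108  79  66  86 104 110 107 107]
 [105  98  84  61  44  36  58 100 111  76  57  83 104 110 111 110]
 [107  98  72  49  30  32  54  88  99  72  58  88 105 114 113 116]
 [108  91  62  36  22  29  53  84  94  66  54  81 105 114 115 115]
 [ 95  77  46  23  19  31  52  79  89  66  46  65  95 112 113 115]
 [ 79  53  33  22  18  33  50  73  81  56  38  52  80 102 115 115]
 [ 68  44  31  26  18  34  46  59  61  48  36  41  66  96 111 112]
 [ 58  39  31  24  19  29  40  46  46  40  33  41  63  91 111 117]
 [ 55  32  30  24  21  30  41  43  41  38  36  39  61  90 113 117]
 [ 58  34  33  18  19  27  44  43  43  39  38  42  67  95 114 117]
 [ 76  42  31  22  13  29  38  41  39  38  35  50  81 107 119 122]
 [ 93  58  27  13  14  25  36  37  32  35  45  70  96 115 126 123]
 [107  76  45  22  15  13  17  19  20  33  60  91 112 121 124 123]]
top [ 570.48497499 -234.77593467] 16.466242487917942 -17.85752742801115 16.31942417441928
[ 0.56884115 -0.13602056  0.13475911] [[-0.02062907  0.9997644   0.00675216]
 [ 0.99976838  0.02066965 -0.00599672]
 [-0.00613487  0.00662689 -0.99995922]]
```

The scene view gives a knob yaw of -1.9° and the top view about -3°, so I'll use -2.5°, with the axis at about (549,-230.5) mm. Next: align, descend to TCP z 18 mm so the tips stay above the 14 mm skirt, and grip.

```bash
python3 -m handwheel '[{"dp":[-10,-50,0],"twist":[0.006,0.007,-0.065]},{"dp":[-20,-94.5,0],"twist":[0.006,0.007,-0.065]},{"dp":[-20,-94.5,0],"twist":[0.006,0.007,-0.065]},{"dp":[-20,-94.5,-40],"twist":[0.006,0.007,-0.065]},{"dp":[-20,-94.5,-80],"twist":[0.006,0.007,-0.065]},{"dp":[-20,-94.5,-105],"twist":[0.006,0.007,-0.065]},{"dp":[-20,-94.5,-115],"twist":[0.006,0.007,-0.065]},{"dp":[-20,-94.5,-115],"twist":[0.006,0.007,-0.065]}]'
python3 - <<'E'
from h import *
s=arm.read_state(); print((s["ee_pos"]*1000).round(1),s["orientation"].round(3))
cv2.imwrite("pics/m5.png",np.hstack([crop(arm.camera("scene"),255,245,70,70,400/70),crop(arm.camera("top"),360,160,60,60,400/60)]))
E
```

```text
t: 13.9
ee_pos: [0.5483, -0.2295, 0.0187]
orientation: [[0.044, 0.999, -0.002], [0.999, -0.044, 0.001], [0.001, -0.002, -1.0]]
force: [-0.3, 0.4, 1.2]
finger_gap: 0.0852
[ 548.3 -229.5   18.7] [[ 0.044  0.999 -0.002]
 [ 0.999 -0.044  0.001]
 [ 0.001 -0.002 -1.   ]]
```

View pics/m5.png

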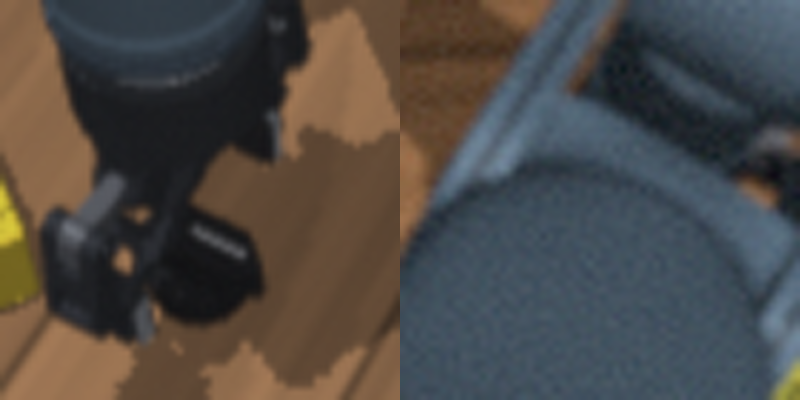

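The knob stands between the open fingers. Closing now.

```bash
python3 -m handwheel '[{"dp":[0,0,0],"twist":[0,0,0]},{"dp":[0,0,0],"twist":[0,0,0]},{"dp":[0,0,0],"twist":[0,0,0]},{"dp":[0,0,0],"twist":[0,0,0]},{"dp":[0,0,0],"twist":[0,0,0]},{"dp":[0,0,0],"twist":[0,0,0]},{"dp":[0,0,0],"twist":[0,0,0]},{"dp":[0,0,0],"twist":[0,0,0]}]' 0 60; python3 -m handwheel '[{"dp":[0,0,0],"twist":[0,0,0]},{"dp":[0,0,20],"twist":[0,0,0]},{"dp":[0,0,60],"twist":[0,0,0]},{"dp":[0,0,100],"twist":[0,0,0]},{"dp":[0,0,131],"twist":[0,0,0.065]},{"dp":[0,0,131],"twist":[0,0,0.13]},{"dp":[0,0,131],"twist":[0,0,0.13]}]'
```

```text
t: 14.8
ee_pos: [0.5504, -0.231, 0.0217]
orientation: [[0.044, 0.999, 0.002], [0.999, -0.044, -0.002], [-0.002, 0.003, -1.0]]
force: [0.2, 0.7, 6.2]
finger_gap: 0.0205
t: 15.5
ee_pos: [0.5506, -0.2312, 0.1535]
orientation: [[-0.086, 0.996, 0.004], [0.996, 0.086, -0.002], [-0.003, 0.004, -1.0]]
force: [-0.7, 0.2, -1.0]
finger_gap: 0.0203
```

Gripped with a 20.5 mm gap. The tips settled on the skirt, so TCP − 21.7 mm is about the knob's underside. The touch-based shaft position, (575.1,118.1), agrees with the dial in the cameras, (575.2,117.6). I'll carry the knob over the shaft and check its position along the bar.

```bash
python3 -m handwheel '[{"dp":[3,45,0],"twist":[0,0,0]},{"dp":[6,95,0],"twist":[0.002,0.004,0]},{"dp":[10,145,0],"twist":[0.002,0.004,0]},{"dp":[14,195,0],"twist":[0.002,0.004,0]},{"dp":[18,245,0],"twist":[0.002,0.004,0]},{"dp":[22,295,0],"twist":[0.002,0.004,0]},{"dp":[24.5,335,0],"twist":[0.002,0.004,0]},{"dp":[24.5,349,0],"twist":[0.002,0.004,0]}]'; python3 -m handwheel '[{"dp":[0,0,-20],"twist":[0,0,0]},{"dp":[0,0,-46],"twist":[0,0,0]},{"dp":[0,0,-46],"twist":[0,0,0]}]';python3 - <<'E'
from h import *
s=arm.read_state(); print((s["ee_pos"]*1000).round(1),s["orientation"].round(3))
im=np.mean([arm.camera("scene") for _ in range(4)],0).astype(np.uint8); cv2.imwrite("pics/s3.png",im)
cv2.imwrite("pics/m6.png",crop(im,320,140,70,60,10))
E
```

```text
t: 16.3
ee_pos: [0.5736, 0.1219, 0.1518]
orientation: [[-0.088, 0.996, -0.003], [0.996, 0.088, 0.001], [0.001, -0.003, -1.0]]
force: [-0.3, 0.4, -0.7]
finger_gap: 0.0209
t: 16.6
ee_pos: [0.57, 0.1215, 0.1012]
orientation: [[-0.087, 0.996, -0.013], [0.996, 0.087, 0.0], [0.001, -0.013, -1.0]]
force: [0.2, -1.0, -1.5]
finger_gap: 0.0207
[570.  121.5 101.2] [[-0.087  0.996 -0.013]
 [ 0.996  0.087  0.   ]
 [ 0.001 -0.013 -1.   ]]
```

View pics/m6.png

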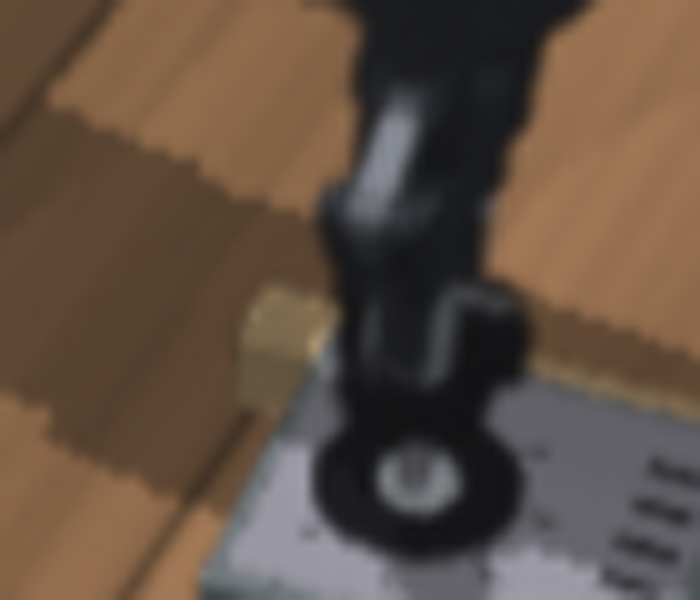

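The knob hangs just behind and above the shaft. Its skirt spans about 342–487 and the shaft is at about 418 in the crop. Quantifying the sideways offset in this view:

Run:
```python
from h import *
im=cv2.imread("pics/s3.png"); g=cv2.cvtColor(im,cv2.COLOR_BGR2GRAY)
print("cols 350..374"); 
for r in range(175,192): print(r,g[r,350:375])
for z in (.08,.087,.094): print("TCP axis at",z,proj("scene",[[.570,.1215,z]]).round(2), "shaft",proj("scene",[[.5752,.118,.07],[.5752,.118,.05]]).round(2).tolist())
print("44mm lateral px",proj("scene",[[.570-.022*.936,.1215-.022*.353,.087],[.570+.022*.936,.1215+.022*.353,.087]]).round(2).tolist())
```

```text
cols 350..374
175 [103 130 112  77  35  27  43  40  33  30  28  29  41  66  64  37  21  19
  19  19  19  22  42  75  85]
176 [ 87 105 112  85  40  27  36  37  34  34  31  33  48  68  60  33  20  19
  18  19  19  25  52  90 100]
177 [ 80  87 105  74  36  25  30  33  29  34  36  38  53  65  49  26  18  18
  19  20  23  31  58  85 102]
178 [80 87 88 58 30 22 24 26 24 26 29 32 44 42 28 20 19 18 21 34 49 57 77 89
 93]
179 [82 93 88 62 32 21 21 22 21 21 22 23 25 24 21 20 19 19 28 57 80 87 95 97
 96]
180 [88 97 92 72 41 22 20 20 20 19 20 20 19 20 19 19 20 21 38 76 95 98 98 98
 98]
181 [94 98 97 81 49 26 19 19 19 19 20 19 19 19 19 18 19 23 50 86 97 98 98 98
 98]
182 [98 99 97 82 46 24 19 20 19 19 19 20 19 20 20 19 18 23 51 84 96 98 98 98
 98]
183 [101  98  87  59  30  21  20  20  20  20  26  28  26  24  19  19  20  22
  30  58  85  96  98  98  97]
184 [120  94  61  33  22  21  21  22  25  32  45  51  47  39  31  22  21  21
  23  31  58  85  92  89  90]
185 [145  85  38  23  22  21  21  27  54  68  66  72  67  70  67  35  23  21
  22  22  31  58  84  81  82]
186 [147  71  32  25  24  22  22  
[... 196 characters left out ...]
  30  28  26  22  50 113 113  89  87  97 123 124  96  42  22
  22  21  21  30  65  97 101]
189 [147  73  33  29  29  28  25  40  90 111 108 105 115 124 112  80  36  22
  21  21  21  32  71  97 102]
190 [149  97  44  30  29  29  28  30  50  82 104 107 110 106  74  40  23  22
  22  21  21  37  79  93  99]
191 [150 126  67  35  30  29  29  29  31  38  51  56  64  52  33  23  22  21
  22  22  26  50  85  85  88]
TCP axis at 0.08 [[360.97 179.01]] shaft [[361.97, 183.01], [361.53, 188.05]]
TCP axis at 0.087 [[361.12 177.19]] shaft [[361.97, 183.01], [361.53, 188.05]]
TCP axis at 0.094 [[361.27 175.34]] shaft [[361.97, 183.01], [361.53, 188.05]]
44mm lateral px [[353.01, 176.55], [369.26, 177.82]]
```

The skirt centre is at column 361.05 and the projected TCP axis at 361.05, so the knob is centred on the tool. The dial centre at 361.5 matches the projected shaft. Moving onto (575.2,118.0) and levelling.

```bash
python3 -m handwheel '[{"dp":[5,-3.5,-2],"twist":[0,-0.013,0]},{"dp":[5,-3.5,-2],"twist":[0,-0.013,0]},{"dp":[5,-3.5,-2],"twist":[0,-0.013,0]},{"dp":[5,-3.5,-2],"twist":[0,-0.013,0]}]';python3 -c "
from h import *
s=arm.read_state();print((s['ee_pos']*1000).round(2),s['orientation'].round(4),s['ft_torque'].round(2))"
```

```text
t: 17.2
ee_pos: [0.5795, 0.1176, 0.105]
orientation: [[-0.087, 0.996, 0.011], [0.996, 0.087, 0.001], [-0.0, 0.011, -1.0]]
force: [-0.0, 0.2, -0.2]
finger_gap: 0.0205
[579.48 117.61 104.98] [[-8.680e-02  9.962e-01  1.120e-02]
 [ 9.962e-01  8.680e-02  7.000e-04]
 [-3.000e-04  1.120e-02 -9.999e-01]] [-0.03 -0.01 -0.04]
```

```bash
python3 -m handwheel '[{"dp":[-4.3,0.4,-5],"twist":[0,0.011,0]},{"dp":[-4.3,0.4,-5],"twist":[0,0.011,0]},{"dp":[-4.3,0.4,-5],"twist":[0,0.011,0]}]';python3 -m handwheel '[{"dp":[0,0,0],"twist":[0,0,0]},{"dp":[0,0,0],"twist":[0,0,0]}]';python3 -c "
from h import *
s=arm.read_state();print((s['ee_pos']*1000).round(2),s['orientation'].round(4))"
```

```text
t: 17.5
ee_pos: [0.5748, 0.1181, 0.0996]
orientation: [[-0.087, 0.996, -0.001], [0.996, 0.087, 0.001], [0.001, -0.001, -1.0]]
force: [0.2, 0.0, -0.8]
finger_gap: 0.0207
t: 17.7
ee_pos: [0.5748, 0.1182, 0.0996]
orientation: [[-0.087, 0.996, -0.001], [0.996, 0.087, 0.001], [0.001, -0.001, -1.0]]
force: [0.2, 0.8, -0.6]
finger_gap: 0.0211
[574.84 118.18  99.59] [[-8.700e-02  9.962e-01 -7.000e-04]
 [ 9.962e-01  8.700e-02  7.000e-04]
 [ 8.000e-04 -6.000e-04 -1.000e+00]]
```

Aligned and settled. Lowering slowly onto the tip; contact should come at TCP z of about 91.7 mm, and fully on at about 77.7 mm.

```bash
python3 -m handwheel '[{"dp":[0.4,0,-4],"twist":[0,0,0]},{"dp":[0.4,0,-7],"twist":[0,0,0]},{"dp":[0.4,0,-9],"twist":[0,0,0]},{"dp":[0.4,0,-11],"twist":[0,0,0]},{"dp":[0.4,0,-12],"twist":[0,0,0]},{"dp":[0.4,0,-12],"twist":[0,0,0]}]';python3 -c "
from h import *
s=arm.read_state();print((s['ee_pos']*1000).round(2),s['orientation'].round(4),s['ft_torque'].round(2))"
```

```text
t: 18.3
ee_pos: [0.5758, 0.1182, 0.0878]
orientation: [[-0.087, 0.996, 0.0], [0.996, 0.087, 0.001], [0.001, 0.001, -1.0]]
force: [0.3, 0.5, 1.7]
finger_gap: 0.0208
[575.79 118.16  87.85] [[-8.700e-02  9.962e-01  5.000e-04]
 [ 9.962e-01  8.700e-02  8.000e-04]
 [ 7.000e-04  6.000e-04 -1.000e+00]] [-0.02 -0.24  0.  ]
```

```bash
python3 -m handwheel '[{"dp":[0,0,-2],"twist":[0,0,0]},{"dp":[0,0,-4],"twist":[0,0,0]},{"dp":[0,0,-4],"twist":[0,0,0]}]';python3 -c "
from h import *
s=arm.read_state();print((s['ee_pos']*1000).round(2),s['orientation'].round(4),s['force'].round(1),s['ft_torque'].round(2))
cv2.imwrite('pics/m7.png',crop(arm.camera('scene'),320,140,70,60,10))"
```

```text
t: 18.6
ee_pos: [0.5761, 0.1181, 0.0836]
orientation: [[-0.087, 0.996, 0.001], [0.996, 0.087, 0.001], [0.001, 0.001, -1.0]]
force: [2.1, -0.0, -2.2]
finger_gap: 0.0207
[576.08 118.08  83.57] [[-8.690e-02  9.962e-01  1.000e-03]
 [ 9.962e-01  8.690e-02  7.000e-04]
 [ 6.000e-04  1.000e-03 -1.000e+00]] [ 2.1 -0.  -2.2] [-0.05 -0.49  0.02]
```

View pics/m7.png

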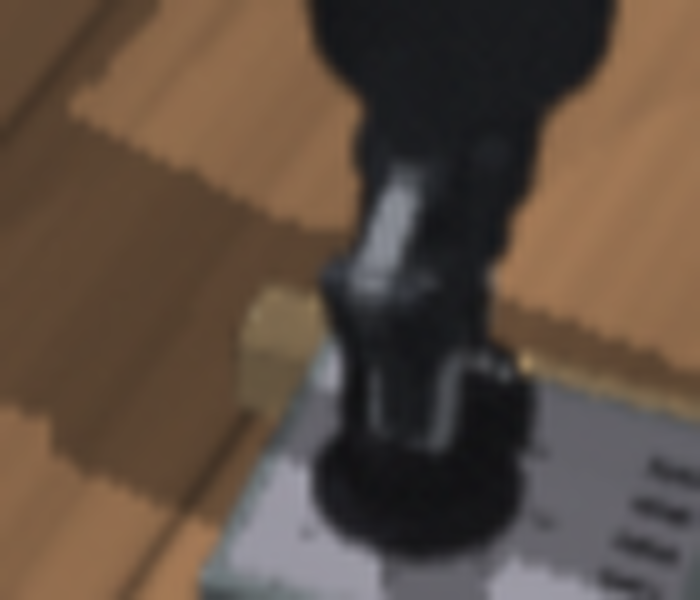

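At 8 mm below the contact height there's almost no vertical force, so the D-bore is engaged and sliding on. The picture shows the knob over the dial with the shaft hidden. Continuing to the spring.

```bash
python3 -m handwheel '[{"dp":[0,0,-2],"twist":[0,0,0]},{"dp":[0,0,-4],"twist":[0,0,0]},{"dp":[0,0,-5],"twist":[0,0,0]},{"dp":[0,0,-5],"twist":[0,0,0]}]';python3 -m handwheel '[{"dp":[0,0,-2],"twist":[0,0,0]},{"dp":[0,0,-2],"twist":[0,0,0]},{"dp":[0,0,-2],"twist":[0,0,0]}]';python3 -m handwheel '[{"dp":[0,0,-2],"twist":[0,0,0]},{"dp":[0,0,-2],"twist":[0,0,0]},{"dp":[0,0,-2],"twist":[0,0,0]}]';python3 -c "
from h import *
s=arm.read_state();print((s['ee_pos']*1000).round(2),s['orientation'].round(4),s['force'].round(1),s['ft_torque'].round(2))"
```

```text
t: 19.05
ee_pos: [0.5761, 0.1181, 0.0784]
orientation: [[-0.087, 0.996, 0.001], [0.996, 0.087, 0.001], [0.001, 0.001, -1.0]]
force: [2.3, 0.4, -1.7]
finger_gap: 0.0208
t: 19.35
ee_pos: [0.5761, 0.1181, 0.0767]
orientation: [[-0.087, 0.996, 0.001], [0.996, 0.087, 0.001], [0.001, 0.001, -1.0]]
force: [1.2, -0.2, 3.4]
finger_gap: 0.0208
t: 19.65
ee_pos: [0.5762, 0.1181, 0.0751]
orientation: [[-0.087, 0.996, 0.001], [0.996, 0.087, 0.001], [0.0, 0.002, -1.0]]
force: [-0.8, -0.0, 6.1]
finger_gap: 0.0209
[576.22 118.06  75.07] [[-8.690e-02  9.962e-01  1.500e-03]
 [ 9.962e-01  8.690e-02  6.000e-04]
 [ 5.000e-04  1.500e-03 -1.000e+00]] [-0.8 -0.   6.1] [-0.12  0.05 -0.01]
```

The spring began at about 77.5 mm, as expected. Pressing on to the stop.

```bash
python3 -m handwheel '[{"dp":[0,0,-2],"twist":[0,0,0]},{"dp":[0,0,-2.5],"twist":[0,0,0]},{"dp":[0,0,-2.5],"twist":[0,0,0]}]' 0 80;for i in 1 2; do python3 -m handwheel '[{"dp":[0,0,-1.5],"twist":[0,0,0]},{"dp":[0,0,-1.5],"twist":[0,0,0]},{"dp":[0,0,-1.5],"twist":[0,0,0]}]';done
```

```text
t: 19.95
ee_pos: [0.5762, 0.1181, 0.0734]
orientation: [[-0.087, 0.996, 0.002], [0.996, 0.087, 0.001], [0.0, 0.002, -1.0]]
force: [-1.5, 0.4, 9.3]
finger_gap: 0.0199
t: 20.25
ee_pos: [0.5762, 0.1181, 0.0728]
orientation: [[-0.087, 0.996, 0.002], [0.996, 0.087, 0.0], [0.0, 0.002, -1.0]]
force: [-1.2, -1.2, 10.7]
finger_gap: 0.0201
t: 20.55
ee_pos: [0.5763, 0.1181, 0.0726]
orientation: [[-0.087, 0.996, 0.003], [0.996, 0.087, 0.0], [0.0, 0.003, -1.0]]
force: [-2.1, -0.3, 12.2]
finger_gap: 0.0198
```

```bash
python3 -m handwheel '[{"dp":[0,0,-2.5],"twist":[0,0,0]},{"dp":[0,0,-2.5],"twist":[0,0,0]},{"dp":[0,0,-2.5],"twist":[0,0,0]},{"dp":[0,0,-2.5],"twist":[0,0,0]},{"dp":[0,0,-2.5],"twist":[0,0,0]},{"dp":[0,0,-2.5],"twist":[0,0,0]}]'
python3 - <<'E'
from h import *
s=arm.camera("scene"); s=arm.camera("scene"); old=cv2.imread("pics/s2.png")
cv2.imwrite("pics/m8.png",np.hstack([crop(old,320,160,90,80,4.4),crop(s,320,160,90,80,4.4)]))
q=arm.read_state(); print(q["t"],(q["ee_pos"]*1000).round(2),q["force"].round(1),q["ft_torque"].round(2),q["finger_gap"])
E
```

```text
t: 21.15
ee_pos: [0.5764, 0.1181, 0.0724]
orientation: [[-0.088, 0.996, 0.004], [0.996, 0.088, 0.0], [-0.0, 0.004, -1.0]]
force: [-4.9, -0.6, 18.8]
finger_gap: 0.0201
21.25 [576.35 118.09  72.41] [-5.1 -1.2 18. ] [-0.11  0.85  0.03] 0.020025643886759256
```

View pics/m8.png

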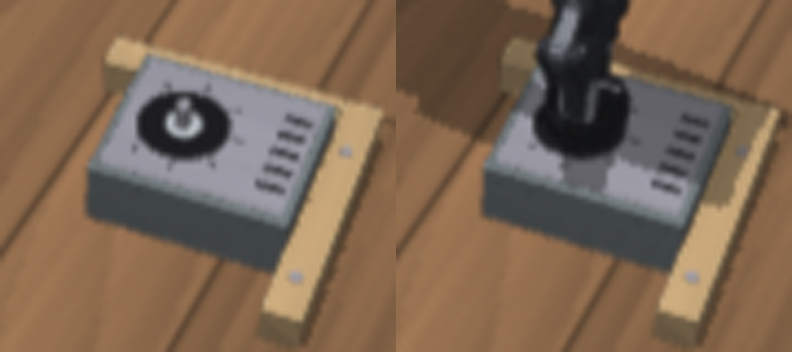

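The box hasn't moved and is snug at both battens. The knob is bottomed, with 18 N down and no further travel. Handing in.

```bash
python3 -c "
from cell import arm
print(arm.close_job()); print(arm.read_state()['force'])"
```

```text
the job is handed in; nothing more can be done
None
the job is handed in; nothing more can be done
```

The job is handed in at about 21 s of the 67 s allowed. The box is in its corner, and the knob is on the shaft and held pressed in; no verdict was reported.

**What I did:** I pushed the box onto the left batten, then the far one, with the two part-open fingers. A gentle nudge with shut fingers then confirmed it was seated. I gripped the knob, turned it to the fence's yaw (about 5°), fitted it on the shaft and pressed it to the stop.

**Last checks:**
- **Press:** the spring began at TCP z ≈ 77.5 mm and the travel stopped at 72.4 mm, so about 5 mm. It held with 18 N downward, an 80 N grip command and a 20 mm finger gap.
- **Fit:** the TCP was 1.2 mm in x and 0.1 mm in y from the shaft estimate, tilted about 0.2°, with a side force of about 5 N.
- **Box:** the last picture shows it unmoved and tight against both battens.

**Disagreements:**
- The cameras first put the box 1.5–3 mm off home in y. The touch contacts agreed with home to about 1 mm, so I relied on those.
- The two cameras differed by about 2 mm in x on the dial.
- The white line's direction was unclear in the top view: an automatic fit gave 16°, a hand reading about -3°. I used -2.5°, close to the scene view's -1.9°.
- I didn't measure the bystanders again at the end. No move went near them at low height.

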